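# Pin the gate back on the milk-carton rack

### The job

Hang the green gate back on the white milk-carton rack, closed: its knuckle in line on the rack's knuckle and the tongue at its other end down in the notch. Then push the red-headed hinge pin fully home down through both knuckles, and swing the orange keeper strap right down over the pin's head. Leave everything else on the table where it stands.

Things in the scene. Friction and masses are not known exactly. Their poses are not given: they have to be found in the camera images.
- gate_grip (a point): centre of the grip tab of the loose green gate (0.25 kg). z up, y along the gate from knuckle end to tongue end. The tab is 12 mm thick (x), 60 mm long (y), 30 mm high; under it the gate is an upright plate 8 mm thick, 50 mm high, spanning y -55 to +54 mm; its lower edge lies 65 mm below this point.
- gate_bore (a point): centre of the lower mouth of the gate's knuckle, a steel tube 30 mm across, 25 mm high, with a 13 mm bore right through. It is 75 mm from gate_grip along the gate's -y and 50 mm below it; same axes. The gate's other end has a tongue 8 mm thick, 20 mm high, centred 75 mm along +y from gate_grip, its underside level with this point.
- gate_block: fixed grey parking block, 70 x 100 x 30 mm; origin at the centre of its underside. The gate starts upright in its slot, which is 12 mm wide, runs along y and has its floor 8 mm above the table, so gate_grip is then 73 mm above the table. Lift the gate straight up 30 mm to free it.
- pin_stand: fixed wooden stand 64 x 64 mm, 58 mm high; origin at the centre of its underside. The pin starts upright in its 13 mm hole, the head resting on top, so pin_head is then 75 mm above the table.
- rack_bore (a point): centre of the upper mouth of the rack's fixed knuckle, a steel tube 30 mm across, 12 mm bore, top 45 mm above the table. With the gate hung, gate_bore meets this point and the axes agree. z up, y along the gate line to the notch. The rack is fixed; its yellow tray of three milk cartons (tops 120 mm above the table) begins 90 mm behind the gate line (+x).
- rack_notch (a point): middle of the notch's floor, which carries the gate's tongue, 45 mm above the table and 150 mm from rack_bore along +y. The notch is 13 mm wide (rack's x) between 18 mm high cheeks whose tops flare outwards.
- pin_head (a point): centre of the red head of the loose hinge pin (0.07 kg): a cylinder 24 mm across, 34 mm high. Below it is a steel shaft 10 mm across and 50 mm long, its last 10 mm tapering to a 3 mm tip, so the tip lies 67 mm below this point. z is up along the pin.
- pin_seat (a point): centre of the underside of the pin's head, 17 mm below pin_head. With the pin home this rests on the gate's knuckle, 25 mm above rack_bore, and the head's top is 59 mm above rack_bore.
- keeper (a joint): orange keeper strap hinged on the rack, rad: 0 = closed, level over the pin's head (3 mm above it) against a stop; grows as it opens up and away from the gate; 1.57 = upright, stop at 2.4. It starts open, leaning outwards. Stiff hinge (friction 0.035 N m): it stays where it is left. It cannot close unless the pin is home.
- keeper_hinge (a point): the keeper's hinge axis (along the rack's x), in the rack's axes: 42 mm from rack_bore along -y and 67 mm above it, on a post 20 mm (x) by 12 mm (y). The strap is 20 mm wide (x), 5 mm thick and reaches 72 mm from the axis, along the rack's +y when closed, its upper face then level with the axis.
- keeper_end (a point): point on the keeper's upper face (the outer face when open), mid-width, 60 mm from its hinge axis; moves with the strap.
- carton0_center (a point): milk carton in the rack's tray, 66 x 66 mm, 106 mm high; point 50 mm above its foot. Bystander.
- carton1_center (a point): milk carton in the rack's tray, as above. Bystander.
- carton2_center (a point): milk carton in the rack's tray, as above. Bystander.
- carton3_center (a point): milk carton standing on the table, as above. Bystander.
- mug_center (a point): blue mug, 76 mm across with a handle, 85 mm high; its centre. Bystander.
- stapler_center (a point): blue stapler lying on the table, 130 x 36 mm, 43 mm high; its centre. Bystander.
- tape_center (a point): roll of yellow tape lying flat, 90 mm across, 24 mm high; its centre. Bystander.
- gel_center (a point): bottle of hand gel, 56 mm across, 125 mm high; its centre. Bystander.

How it is judged:
By the outcome, as a careful person would: the job done as asked, in the order asked, and still so for the second after the job is handed in, with the robot touching nothing.
It also fails if it takes over 72 s, if anything falls off the work surface, if the arm or the gripper's body presses on something with over 40 N, if the wrist force passes 120 N, or if a joint passes its speed limit or range.

### The arm

A 6-joint arm with a two-finger parallel gripper is mounted at the origin on the work surface. World frame = base frame: x ahead of the robot, y to its left, z up, the work surface at z = 0. Lengths are in m, angles in rad, forces in N, time in s.
With the tool pointing down it reaches from about 0.35 to 0.85 m from the base axis. Payload 8.1 kg.
Tool frame: the origin (TCP) lies at the very end of the fingers, on their centre line; the grasp point (between the pads) lies 19 mm behind it; z points along the fingers, y is the line along which they close (so a half turn about z gives the same grasp; the last joint's range is limited). The gripper opens to 93 mm and grips with 3 to 60 N. Pads are 15 mm wide; open, the fingers measure 128 mm over their backs; the gripper's body (75 mm by 188 mm) begins 65 mm behind the grasp point.
Start: joints at [-1.289, 0.13, 1.488, -0, 1.523, -0.085], TCP at [0.215, -0.56, 0.219] pointing down, gripper open.
Joint ranges: [-2.96, 2.96], [-0.89, 2.26], [0.02, 2.5], [-1.34, 4.48], [0, 2.73], [-2.66, 2.66]. Speed limits (rad/s): [2.39, 2.39, 2.79, 3.14, 3.14, 3.14].

### API

Orientations are given as a unit quaternion [x, y, z, w].
In Python, from plant import move_pose, move_straight, movej, gripper_to, sleep, inverse_kinematics, get_state, grab_frame, MotionError, hand_in, look_for, masks_of, pinpoint gives the robot as it stands. Calls block until the motion is done:
- move_pose(position, orientation): joint-space move of the TCP to a pose.
- move_straight(position, rot=None, speed=0.15, force_limit=None): straight line of the TCP; rot=None keeps the orientation; speed is the mean speed in m/s. With force_limit (N) it stops when the force on the tool has changed by that much, and returns True; else False.
- movej(angles): joint-space move.
- gripper_to(opening, grasp_force=None): opening from 0.0 (shut) to 1.0 (fully open); grasp_force is the grip in N (None keeps the last); returns when the fingers have stopped.
- sleep(seconds).
- inverse_kinematics(position, orientation): joint angles nearest the present ones, or None.
- get_state(): the state.
- grab_frame(name): name is "scene" or "top"; returns a dict with "color" (400x640x3 uint8, red, green, blue), "mtx" (3x3 intrinsics, pixels), "dist" ([k1, k2, p1, p2, k3] as OpenCV has them; the pictures are not rectified), "world_from_camera" (4x4, takes a point from camera to world coordinates). Camera axes: x right, y up, looking along -z (the intrinsics and any distortion apply to the point x, -y, -z); pixel columns grow to the right and rows downward; lengths in m; the calibration is good to about 2 mm. A picture is of the moment at which its call begins. There is no depth.
A pose or a line that the arm cannot do raises MotionError and nothing moves.
- hand_in(): hands the job in; it is judged then, once.
Trained networks look in a picture, given as the dict that the camera call returned (one of the last four; its "shot" number tells which), for a name from the list of things; names that differ only in an ending like _2 or _b are one class to them, and where a whole thing is asked for, a point or a joint stands for the part that bears it (a point fixed in the world has none). Each returns a list of dicts, best first, with "confidence" (0 to 1); they miss things now and then, are a little off and sometimes report something else, mostly with a low value. They report only what shows in the picture. A call takes as long as a camera call.
- look_for(picture, thing): "point" ([x, y, z] in m, in the coordinates of the camera as it stood for that picture, good to about 4 mm: the middle of the surface that is visible of it).
- masks_of(picture, thing): "pixels" (400x640 bool, what is visible of it).
- pinpoint(picture, thing): "point" ([x, y, z] in m, in the coordinates of the camera as it stood for that picture, good to about 4 mm: a listed point, or the origin of a listed thing).
The state is a dict: "t": time; "q": joint angles; "qd": joint speeds; "effort": joint torques, N m; "ee_pos": TCP position; "eef_rot": TCP orientation; "wrist_force": force on the tool from outside, world axes, zero at the start; "ft_torque": the same for the moment, N m; "gripper_width": opening from 0.0 (shut) to 1.0 (fully open); "grasp_force": force on a finger pad.
Only numpy, scipy, OpenCV 4.12 (cv2) and the standard library are available. Lean on these libraries where they do the work, as an engineer would, in place of code of your own. Each camera call takes 0.05 s, during which the arm holds its last target. There are 200 camera calls.

## Working session

There is one attempt and no reset: what is moved stays moved. The work goes in short steps, each a Python script; the robot and the scene stay as the last script left them, time stands still between calls to the robot, and variables do not carry over. Pictures are saved under pics/ and viewed, at most 10 in all, crops included, and the job is handed in when it is done.

```bash
ls; mkdir -p pics; cat > h.py <<'E'
import numpy as np, cv2
from plant import *
from scipy.spatial.transform import Rotation as R
def w(f,p):
    T=np.array(f["world_from_camera"]); return T[:3,:3]@np.array(p)+T[:3,3]
def ray(f,px):
    n=cv2.undistortPoints(np.array([[px]],float),np.array(f["mtx"]),np.array(f["dist"]))[0,0]
    T=np.array(f["world_from_camera"]); return T[:3,3],T[:3,:3]@np.array([n[0],-n[1],-1.])
def proj(f,P):
    T=np.array(f["world_from_camera"]); c=T[:3,:3].T@(np.array(P)-T[:3,3])
    return cv2.projectPoints(np.array([[c[0],-c[1],-c[2]]]),np.zeros(3),np.zeros(3),np.array(f["mtx"]),np.array(f["dist"]))[0][0,0]
def tri(obs):  # [(f,px),...] least squares
    A=np.zeros((3,3));b=np.zeros(3)
    for f,px in obs:
        o,d=ray(f,px); d=d/np.linalg.norm(d); M=np.eye(3)-np.outer(d,d); A+=M;b+=M@o
    return np.linalg.solve(A,b)
def save(f,n): cv2.imwrite("pics/"+n+".png",f["color"][:,:,::-1])
def down(yaw): # tool y axis at world angle yaw (horizontal), z down
    y=np.array([np.cos(yaw),np.sin(yaw),0]);z=np.array([0,0,-1.]);x=np.cross(y,z)
    return R.from_matrix(np.c_[x,y,z]).as_quat()
E
python3 - <<'E'
from h import *
fs={n:grab_frame(n) for n in("scene","top")}
for n,f in fs.items():
    save(f,n+"0"); print(n,np.round(f["world_from_camera"],3).tolist())
for t in "gate_grip gate_bore gate_block pin_stand rack_bore rack_notch pin_head pin_seat keeper_hinge keeper_end carton0_center carton1_center carton2_center carton3_center mug_center stapler_center tape_center gel_center".split():
    o=t
    ps=[]
    for n,f in fs.items():
        r=pinpoint(f,t)
        if r:
            o+=f" {n} {np.round(w(f,r[0]['point']),3)} {r[0]['confidence']:.2f}"
            ps.append((f,proj(f,w(f,r[0]['point']))))
    if len(ps)==2: o+=f" tri {np.round(tri(ps),3)}"
    print(o)
print(get_state()["t"],get_state()["eef_rot"])
E
```

```text
pics
scene [[0.872, -0.279, 0.401, 1.171], [0.488, 0.537, -0.688, -1.002], [-0.024, 0.796, 0.605, 0.944], [0.0, 0.0, 0.0, 1.0]]
top [[-0.024, 0.981, -0.19, 0.343], [-1.0, -0.024, 0.004, -0.026], [-0.001, 0.19, 0.982, 1.338], [0.0, 0.0, 0.0, 1.0]]
gate_grip scene [ 0.454 -0.009  0.075] 0.64 top [ 0.447 -0.012  0.077] 0.55 tri [ 0.45  -0.009  0.073]
gate_bore scene [ 0.475 -0.085  0.021] 0.86 top [ 0.471 -0.084  0.022] 0.83 tri [ 0.472 -0.084  0.019]
gate_block scene [ 0.447 -0.009  0.001] 0.85 top [ 0.449 -0.015  0.002] 0.82 tri [ 0.449 -0.014  0.005]
pin_stand scene [ 0.409 -0.256 -0.001] 0.66
rack_bore scene [ 0.645 -0.03   0.048] 0.90 top [ 0.644 -0.03   0.046] 0.94 tri [ 0.644 -0.03   0.047]
rack_notch scene [0.63  0.122 0.046] 0.59 top [0.625 0.12  0.047] 0.80 tri [0.627 0.122 0.045]
pin_head scene [ 0.408 -0.255  0.077] 0.50 top [ 0.404 -0.255  0.072] 0.59 tri [ 0.405 -0.254  0.075]
pin_seat scene [ 0.405 -0.255  0.06 ] 0.55 top [ 0.402 -0.251  0.057] 0.43 tri [ 0.402 -0.251  0.055]
keeper_hinge scene [ 0.65  -0.078  0.113] 0.68 top [ 0.649 -0.073  0.112] 0.66 tri [ 0.649 -0.074
[... 231 characters left out ...]
nter scene [0.796 0.058 0.061] 0.87 top [0.794 0.057 0.066] 0.79 tri [0.796 0.057 0.061]
carton2_center scene [0.787 0.135 0.063] 0.82 top [0.788 0.134 0.066] 0.55 tri [0.788 0.134 0.065]
carton3_center scene [0.577 0.334 0.057] 0.87 top [0.571 0.332 0.045] 0.96 tri [0.573 0.332 0.055]
mug_center scene [0.446 0.243 0.045] 0.73 top [0.436 0.245 0.044] 0.86 tri [0.439 0.249 0.038]
stapler_center scene [ 0.406 -0.252  0.076] 0.28
tape_center scene [0.707 0.351 0.018] 0.87 top [0.705 0.349 0.008] 0.92 tri [0.705 0.348 0.017]
gel_center scene [ 0.699 -0.337  0.062] 0.85 top [ 0.692 -0.337  0.061] 0.77 tri [ 0.695 -0.336  0.058]
1.9 [ 9.83225791e-01  1.82392555e-01  2.89842712e-06 -8.31101395e-06]
```

View pics/scene0.png

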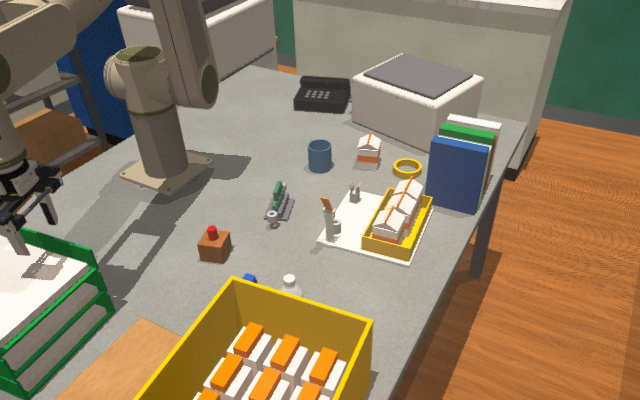

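View pics/top0.png

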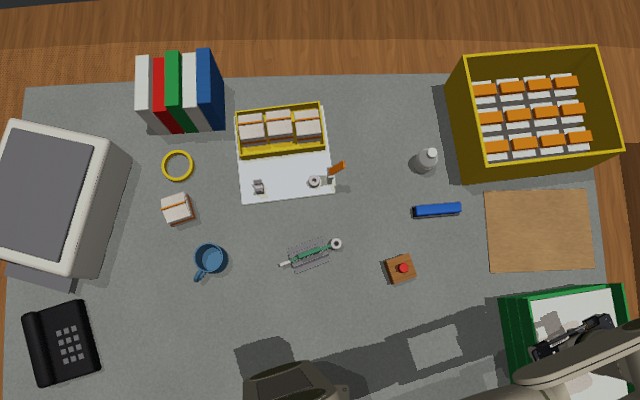

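```bash
python3 - <<'E'
from h import *
Z=dict(gate_grip=.073,gate_bore=.023,rack_bore=.045,rack_notch=.045,pin_head=.075,keeper_end=None,keeper_hinge=.112)
px={};P={}
for i in range(4):
    for n in("scene","top"):
        f=grab_frame(n)
        for t in Z:
            r=pinpoint(f,t)
            if r and r[0]['confidence']>.3:
                p=w(f,r[0]['point']); px.setdefault((t,n),[]).append(proj(f,p)); P.setdefault((t,n),[]).append(p)
F={n:grab_frame(n) for n in("scene","top")}
for t,z in Z.items():
    o=t; obs=[]
    for n in F:
        a=np.array(px[t,n]); m=np.median(a,0); obs.append((F[n],m))
        c,d=ray(F[n],m)
        o+=f"\n  {n} px {m.round(1)} sd {a.std(0).round(1)} mean {np.mean(P[t,n],0).round(4)} sd {np.std(P[t,n],0).round(4)}"
        if z: o+=f" plane {(c+d*(z-c[2])/d[2]).round(4)[:2]}"
    print(o,"\n  tri",tri(obs).round(4))
c=F["top"]["color"][160:300,240:440]; s=F["scene"]["color"][170:270,190:380]
cv2.imwrite("pics/c.png",np.vstack([cv2.resize(c,(800,0) if 0 else (600,420),interpolation=2),])[:,:,::-1])
cv2.imwrite("pics/s.png",cv2.resize(s,(798,420),interpolation=2)[:,:,::-1])
print(get_state()["t"])
E
```

```text
gate_grip
  scene px [278.5 190. ] sd [0.4 0.4] mean [ 0.4546 -0.0132  0.0743] sd [0.0013 0.0008 0.0008] plane [ 0.4532 -0.0114]
  top px [309.1 253. ] sd [0.5 0.2] mean [ 0.4447 -0.013   0.075 ] sd [0.0006 0.0013 0.0016] plane [ 0.4449 -0.0132] 
  tri [ 0.4481 -0.0108  0.0702]
gate_bore
  scene px [273.7 221.3] sd [ 7.9 33.2] mean [ 0.534  -0.1475  0.031 ] sd [0.0949 0.1087 0.0173] plane [ 0.482  -0.0875]
  top px [334.8 243.4] sd [0.8 0.2] mean [ 0.4731 -0.0814  0.0218] sd [0.0007 0.0022 0.001 ] plane [ 0.473 -0.082] 
  tri [ 0.4751 -0.0812  0.0155]
rack_bore
  scene px [335.  220.8] sd [0.7 0.7] mean [ 0.6479 -0.0323  0.048 ] sd [0.0016 0.002  0.0013] plane [ 0.6465 -0.0295]
  top px [313.2 179.8] sd [0.9 0.4] mean [ 0.6438 -0.0294  0.0463] sd [0.0009 0.0024 0.001 ] plane [ 0.6436 -0.0284] 
  tri [ 0.6448 -0.0279  0.0429]
rack_notch
  scene px [354.6 190.4] sd [0.3 0.2] mean [0.6319 0.1207 0.0462] sd [0.0009 0.0007 0.0007] plane [0.6312 0.1224]
  top px [258.4 187.8] sd [0.6 0.5] mean [0.6252 0.1198 0.0453] sd [0.0013 0.0015 0.0009] plane [0.6253 0.1193] 
  tri [0.6283 0.1214 0.0436]
pin_head
  scene px [246.  211.5] sd [33.2 22.2] mean [ 0.4316 -0.132   0.0747] sd [0.0233 0.1215 0.0008] plane [ 0.4308 -0.1388]
  top px [403.1 266.7] sd [97.4 24.7] mean [ 0.4447 -0.1069  0.0649] sd [0.0722 0.2552 0.0108] plane [ 0.4032 -0.2529] 
  tri [ 0.4366 -0.2153  0.1274]
keeper_end
  scene px [324.9 201.1] sd [0.5 0.6] mean [ 0.6566 -0.1011  0.164 ] sd [0.0006 0.002  0.0008]
  top px [342.5 166.1] sd [0.6 0.2] mean [ 0.6481 -0.1014  0.1675] sd [0.0005 0.0015 0.0012] 
  tri [ 0.6525 -0.0995  0.1604]
keeper_hinge
  scene px [327.9 210.8] sd [0.6 0.3] mean [ 0.6497 -0.0745  0.1124] sd [0.0017 0.0005 0.0008] plane [ 0.6499 -0.0743]
  top px [330.9 170.7] sd [0.6 0.5] mean [ 0.6508 -0.0739  0.1113] sd [0.0013 0.0014 0.0007] plane [ 0.651  -0.0742] 
  tri [ 0.6505 -0.0745  0.1125]
5.2
```

View pics/c.png

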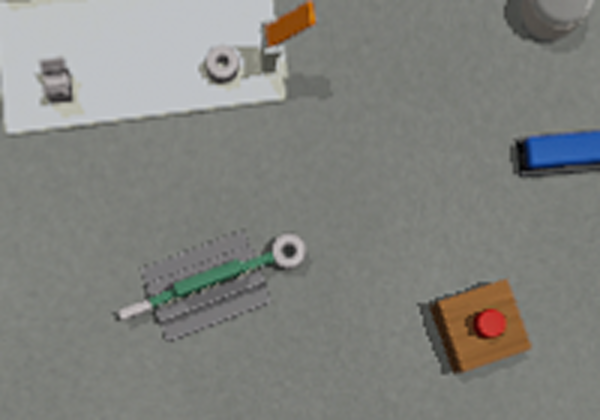

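View pics/s.png

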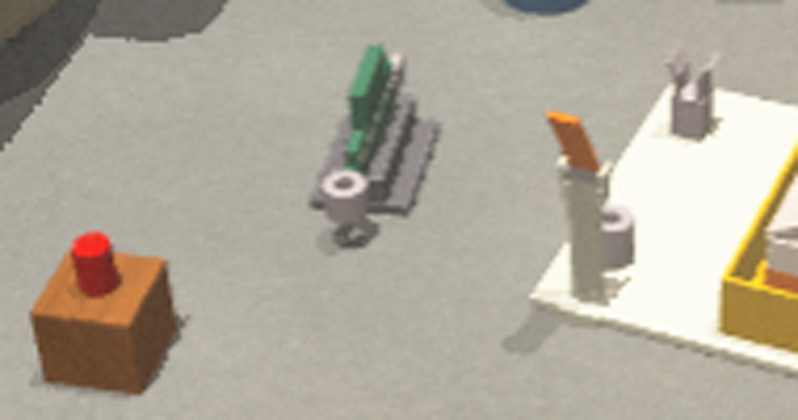

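```bash
python3 - <<'E'
from h import *
f=grab_frame("top"); s=grab_frame("scene")
def pl(f,px,z):
    c,d=ray(f,px); return (c+d*(z-c[2])/d[2])[:2].round(4)
for n,px,z in [("gbore",(336,243.3),.048),("tongue",(284.3,263.7),.043),("rbore",(314.3,181),.045),("notch",(259,186.7),.06),("pin",(403.3,267.3),.092)]: print(n,pl(f,px,z))
# scene crop scale 4.2, offset (190,170)
for n,px,z in [("gbore",(346,185),.048),("rbore",(612,222),.045),("pin",(92,241),.092)]: print(n,pl(s,(190+px[0]/4.2,170+px[1]/4.2),z))
for t,f0,z in [("gate_grip",f,.088),("pin_head",f,.092),("keeper",f,0)]:
    for m in masks_of(f0,t)[:2]:
        v,u=np.nonzero(m["pixels"]); c=cv2.minAreaRect(np.c_[u,v].astype(np.float32)); print(t,m["confidence"],u.size,u.mean(),v.mean(),c)
def red(f):
    c=f["color"].astype(int); m=(c[:,:,0]>120)&(c[:,:,1]<60)&(c[:,:,2]<70); v,u=np.nonzero(m); return u.size,u.mean(),v.mean()
r=red(f["color"] is None or {"color":f["color"][230:300,370:440]}); print("red",r,r[1]+370,r[2]+230,pl(f,(r[1]+370,r[2]+230),.0905))
r=red({"color":s["color"][215:260,195:235]}); print("red s",r,r[1]+195,r[2]+215,pl(s,(r[1]+195,r[2]+215),.08))
# green tab: orientation
c=f["color"].astype(int); g=np.zeros(c.shape[:2],np.uint8); g[(c[:,:,1]>c[:,:,0]+25)&(c[:,:,1]>c[:,:,2]+5)]=1; g[:235]=0;g[275:]=0;g[:,:275]=0;g[:,345:]=0
v,u=np.nonzero(g); print("green",u.size,u.mean(),v.mean(),u.min(),u.max())
E
```

```text
gbore [ 0.4706 -0.0842]
tongue [0.4209 0.0525]
rbore [ 0.6402 -0.0313]
notch [0.6249 0.1161]
pin [ 0.401  -0.2502]
gbore [ 0.4798 -0.0872]
rbore [ 0.6524 -0.0365]
pin [ 0.4062 -0.2502]
gate_grip 0.54 259 313.94980694980694 250.98069498069498 ((310.95855712890625, 250.83963012695312), (8.845918655395508, 60.7020263671875), 71.93952178955078)
keeper 0.44 134 336.55223880597015 167.50746268656715 ((336.4438171386719, 167.91012573242188), (8.373983383178711, 18.01996421813965), 57.9946174621582)
red (59, np.float64(33.355932203389834), np.float64(37.016949152542374)) 403.35593220338984 267.0169491525424 [ 0.4018 -0.2507]
red s (96, np.float64(16.40625), np.float64(17.458333333333332)) 211.40625 232.45833333333334 [ 0.4073 -0.2564]
green 180 309.96666666666664 252.17222222222222 290 330
```

```bash
cat >> h.py <<'E'
def bestq(pos,yaw):
    best=None
    for k in(-1,0,1):
        q=down(yaw+k*np.pi); j=inverse_kinematics(list(pos),list(q))
        if j is not None and (best is None or abs(j[5])<abs(best[0][5])): best=(j,q)
    return best
def grip_state():
    s=get_state(); print("t",s["t"],"ee",np.round(s["ee_pos"],4),"w",round(s["gripper_width"]*93,2),"gf",s["grasp_force"],"F",np.round(s["wrist_force"],1))
E
python3 - <<'E'
from h import *
d=np.deg2rad; p=np.array([.449,-.013,.2])
j,q=bestq(p,d(20)); print(np.round(j,2))
move_pose(list(p),list(q))
gripper_to(.45)
p[2]=.057; print(move_straight(list(p),speed=.15,force_limit=15)); grip_state()
gripper_to(0,25); grip_state()
p[2]=.057+.045; move_straight(list(p),speed=.1); grip_state()
f=grab_frame("top");s=grab_frame("scene"); save(f,"t2")
a=cv2.resize(f["color"][215:290,265:365],(600,450)); b=cv2.resize(s["color"][155:255,220:340],(540,450))
cv2.imwrite("pics/g1.png",cv2.resize(np.hstack([a,b]),(800,316))[:,:,::-1])
E
```

```text
[-0.14 -0.28  1.91 -0.    1.51 -0.49]
False
t 9.6417 ee [ 0.4498 -0.0131  0.0579] w 41.92 gf 0.0 F [0.3 0.5 0.4]
t 10.225 ee [ 0.4491 -0.013   0.0572] w 12.01 gf 24.99022901058197 F [-0.4  0.5  2.1]
t 10.825 ee [ 0.4487 -0.013   0.1016] w 11.76 gf 24.99148339033127 F [-0.   0.1 -3.6]
```

View pics/g1.png

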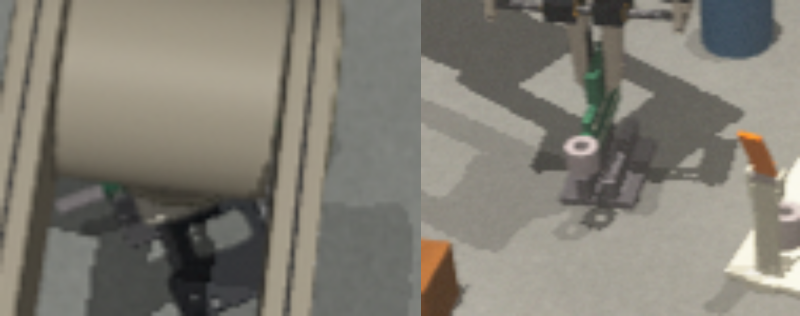

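```bash
cat >> h.py <<'E'
def gate_pts(e=0.,phi=6.2):
    """gate bore lower/upper mouth & tongue centre from tool pose; e = gate_grip offset along gate y from tool"""
    s=get_state(); p=np.array(s["ee_pos"]); a=np.deg2rad(phi); y=np.array([-np.sin(a),np.cos(a),0]); g=p+[0,0,.0158]+y*e
    return dict(lo=g-.075*y-[0,0,.05],up=g-.075*y-[0,0,.025],tong=g+.075*y-[0,0,.05])
E
python3 - <<'E'
from h import *
a=np.deg2rad(6.2)
move_straight([.4487,-.013,.16])
b=np.array([.6445,-.029,0]); g=b+.075*np.array([-np.sin(a),np.cos(a),0]); g[2]=.16
j,q=bestq(g,a); print(np.round(j,2)); move_pose(list(g),list(q)); g[2]=.114; move_straight(list(g)); sleep(.3); grip_state()
f=grab_frame("top");s=grab_frame("scene")
G=gate_pts()
for n,F in(("top",f),("scene",s)):
    print(n,{k:proj(F,v).round(1).tolist() for k,v in G.items()}, "rbore",proj(F,[.6445,-.029,.045]).round(1))
A=cv2.resize(f["color"][150:220,230:350],(720,420)); B=cv2.resize(s["color"][160:240,290:410],(720,480))
cv2.imwrite("pics/h1t.png",A[:,:,::-1]);cv2.imwrite("pics/h1s.png",B[:,:,::-1])
E
```

```text
[-0.01  0.26  1.44 -0.    1.43 -0.12]
t 13.025 ee [0.6371 0.0455 0.1153] w 11.91 gf 24.99161034822464 F [ 0.3  0.4 -3. ]
top {'lo': [313.3, 176.2], 'up': [313.3, 174.0], 'tong': [256.6, 183.7]} rbore [313.4 179.5]
scene {'lo': [334.5, 210.3], 'up': [334.4, 202.9], 'tong': [353.7, 180.7]} rbore [334.4 220.5]
```

View pics/h1t.png

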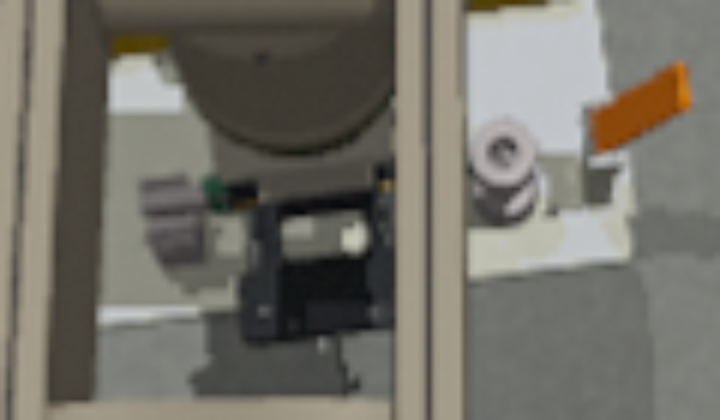

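View pics/h1s.png

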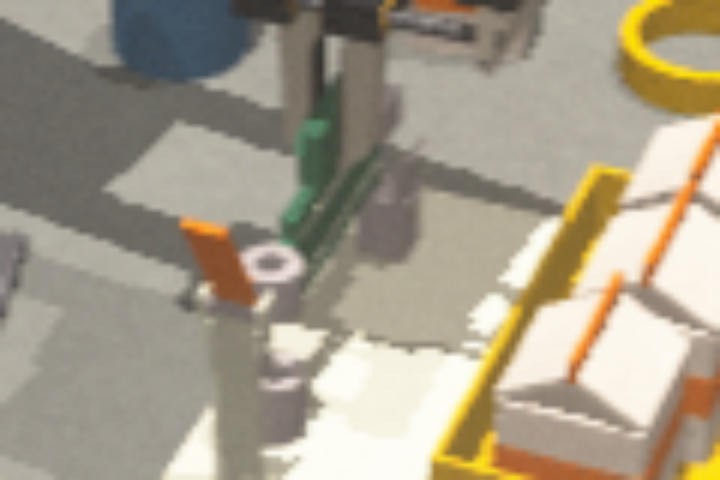

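```bash
cat >> h.py <<'E'
def darkc(img,c,r=3.0):
    """darkness centroid near c (bore), subpixel, background = ring max"""
    g=cv2.resize(cv2.cvtColor(img,cv2.COLOR_RGB2GRAY).astype(np.float32),None,fx=8,fy=8,interpolation=cv2.INTER_CUBIC)
    c=np.array(c,float)
    for _ in range(8):
        C=(c+.5)*8-.5; v,u=np.mgrid[0:g.shape[0],0:g.shape[1]]; m=np.hypot(u-C[0],v-C[1])<r*8
        x=g[m]; wgt=np.clip(np.percentile(x,60)-x,0,None); c=(np.array([(u[m]*wgt).sum(),(v[m]*wgt).sum()])/wgt.sum()+.5)/8-.5
    return c
E
python3 - <<'E'
from h import *
T0=cv2.imread("pics/top0.png")[:,:,::-1].copy();S0=cv2.imread("pics/scene0.png")[:,:,::-1].copy()
f=grab_frame("top");s=grab_frame("scene"); G=gate_pts()
rb=np.array([.6445,-.029,.045]); A=[];B=[]
for n,F,I0,rg,gg in(("top",f,T0,(314,180.7),(313.3,175)),("scene",s,S0,(335.3,222.3),(334.9,203.4))):
    r=darkc(I0,rg,2.); g=darkc(F["color"],gg,2.); pr=proj(F,rb); pg=proj(F,G["up"])
    d=(r-pr)-(g-pg); print(n,"rack",r.round(2),"gate",g.round(2),"resid rack",(r-pr).round(2),"gate",(g-pg).round(2))
    J=np.array([(proj(F,rb+np.eye(3)[k]*.01)-pr)/10 for k in(0,1)]).T  # px per mm
    print(" single-cam offset mm",np.linalg.solve(J,d).round(2)); A.append(J);B.append(d)
print("LS",np.linalg.lstsq(np.vstack(A),np.hstack(B),rcond=None)[0].round(2))
a=cv2.resize(T0[168:196,300:328],(280,280),interpolation=0);b=cv2.resize(f["color"][162:190,300:328],(280,280),interpolation=0)
c=cv2.resize(S0[208:236,321:349],(280,280),interpolation=0);d=cv2.resize(s["color"][190:218,321:349],(280,280),interpolation=0)
cv2.imwrite("pics/q.png",np.vstack([np.hstack([a,b]),np.hstack([c,d])])[:,:,::-1])
E
```

```text
top rack [313.99 179.54] gate [313.03 174.14] resid rack [0.59 0.07] gate [-0.29  0.02]
 single-cam offset mm [-0.21 -2.36]
scene rack [334.37 221.43] gate [334.58 203.52] resid rack [-0.07  0.96] gate [0.26 0.52]
 single-cam offset mm [ 0.1  -2.13]
LS [-0.05 -2.26]
```

View pics/q.png

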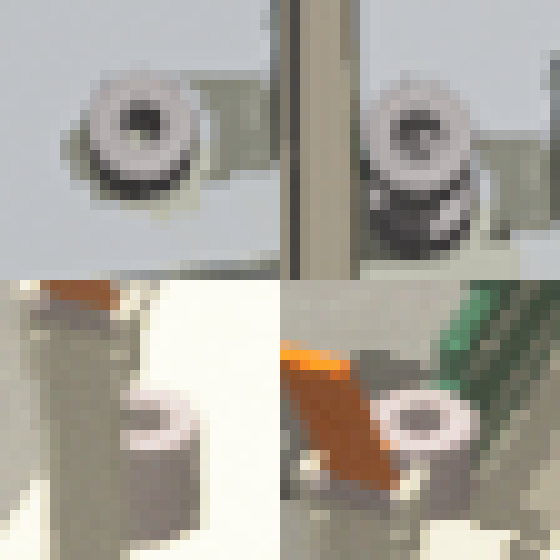

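```bash
python3 - <<'E'
from h import *
move_straight([.6357,.0433,.114]); grip_state()
print(move_straight([.6357,.0433,.074],speed=.03,force_limit=10)); grip_state()
sleep(.2); grip_state()
f=grab_frame("top");s=grab_frame("scene")
A=cv2.resize(f["color"][150:220,230:350],(540,315)); B=cv2.resize(s["color"][160:240,290:410],(540,360))
cv2.imwrite("pics/i.png",np.vstack([A,B])[:590,:,::-1])
E
```

```text
t 13.475 ee [0.6356 0.0431 0.1139] w 11.79 gf 24.991552233695984 F [-0.4 -0.4 -3.2]
True
t 14.5417 ee [0.6359 0.0437 0.0792] w 11.93 gf 24.99772220849991 F [-1.5  0.1  5.2]
t 14.7417 ee [0.6359 0.0437 0.0792] w 11.84 gf 24.99770611524582 F [0.4 0.1 5.2]
```

```bash
python3 - <<'E'
from h import *
gripper_to(.4); grip_state()
p=get_state()["ee_pos"]; move_straight([p[0],p[1],.2],speed=.25)
x,y=.404,-.252
j,q=bestq([x,y,.16],np.deg2rad(96.2)); print(np.round(j,2)); move_pose([x,y,.16],list(q))
f=grab_frame("top");s=grab_frame("scene")
print(move_straight([x,y,.065],force_limit=15)); gripper_to(0,5); grip_state(); gripper_to(.5)
move_straight([x,y,.1])
j,q=bestq([x,y,.1],np.deg2rad(6.2)); print(np.round(j,2)); move_pose([x,y,.1],list(q))
print(move_straight([x,y,.065],force_limit=15)); gripper_to(0,25); grip_state()
A=cv2.resize(f["color"][150:220,230:350],(540,315)); B=cv2.resize(s["color"][160:240,290:410],(540,360))
cv2.imwrite("pics/i.png",np.vstack([A,B])[:590,:,::-1])
rb=darkc(f["color"],(313.5,178),2.);print("gate bore px",rb)
E
```

```text
t 15.475 ee [0.6349 0.0437 0.0777] w 37.12 gf 0.0 F [-0.1  0.4 -0.2]
[-0.67 -0.18  1.9  -0.    1.42  0.8 ]
False
t 18.7833 ee [ 0.4047 -0.2525  0.0661] w 23.62 gf 5.001548166910652 F [0.5 0.7 5.5]
[-0.67 -0.12  1.96 -0.    1.3  -0.77]
False
t 22.05 ee [ 0.4045 -0.2524  0.0658] w 23.53 gf 25.00119409058243 F [-0.   0.2  3.7]
gate bore px [314.48401161 178.81734296]
```

View pics/i.png

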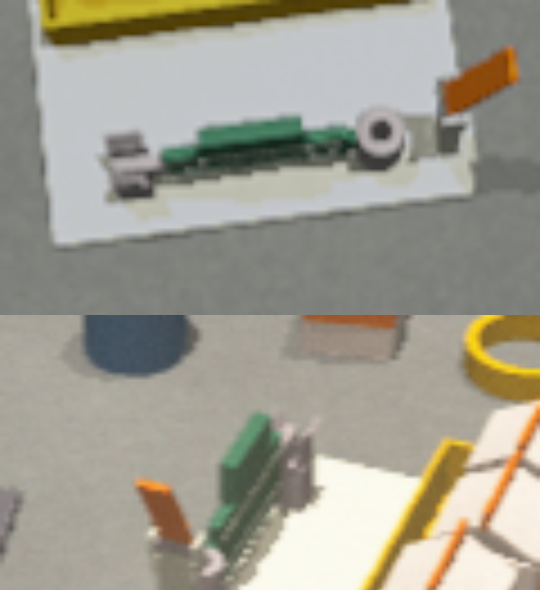

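```bash
python3 - <<'E'
from h import *
p=get_state()["ee_pos"]; move_straight([p[0],p[1],.21],speed=.2); grip_state()
f=grab_frame("top")
c,d=ray(f,(314.48,178.82)); print("bore top-cam",(c+d*(.07-c[2])/d[2]).round(4), "tool-based e=0",[.644,-.0309], "proj",proj(f,[.644,-.0309,.07]).round(2))
c,d=ray(f,(403.36,267.02)); print("pin top-cam",(c+d*(.0905-c[2])/d[2]).round(4),"robot",p[:2])
E
```

```text
t 22.925 ee [ 0.4038 -0.2519  0.2084] w 23.62 gf 24.999706582166255 F [-1.  -0.1 -1.3]
bore top-cam [ 0.6404 -0.0318  0.07  ] tool-based e=0 [0.644, -0.0309] proj [314.09 177.49]
pin top-cam [ 0.4018 -0.2507  0.0905] robot [ 0.4044755  -0.25238937]
```

```bash
python3 - <<'E'
from h import *
x,y=.6437,-.033
j,q=bestq([x,y,.2],np.deg2rad(6.2)); print(np.round(j,2)); move_pose([x,y,.2],list(q)); move_straight([x,y,.140]); 
e=np.array(get_state()["ee_pos"])-[x,y,.14]; print(e.round(4))
print(move_straight([x-e[0],y-e[1],.077],speed=.03,force_limit=8)); grip_state(); print(np.round(get_state()["ft_torque"],2))
E
```

```text
[-0.13  0.26  1.38 -0.    1.51 -0.24]
[-0.0001 -0.0007  0.0005]
False
t 27.0083 ee [ 0.6449 -0.0317  0.0779] w 23.32 gf 25.009497578867013 F [3.6 4.5 3.4]
[ 0.85 -0.88 -0.  ]
```

```bash
python3 - <<'E'
from h import *
gripper_to(.5); grip_state()
p=get_state()["ee_pos"]; move_straight([p[0],p[1],.13],speed=.15); gripper_to(0,25)
b=np.array([.6445,-.032]); print("press",move_straight([b[0],b[1],.095],speed=.04,force_limit=12)); grip_state()
a=np.deg2rad(6.2)
def P(s,z): return [b[0]-np.sin(a)*s,b[1]+np.cos(a)*s,z]
move_straight(P(0,.24),speed=.25); move_straight(P(-.105,.24),speed=.2); print("down",move_straight(P(-.105,.150),force_limit=10)); grip_state()
print("push",move_straight(P(-.0095,.150),speed=.08,force_limit=15)); grip_state()
for th in (33,22,11):
    t=np.deg2rad(th); print(move_straight(P(-.042+.055*np.cos(t)-.0075,.112+.055*np.sin(t)),speed=.06,force_limit=15))
print("final",move_straight(P(.0055,.107),speed=.03,force_limit=12)); grip_state()
move_straight(P(.0055,.24),speed=.25); move_pose([.45,-.15,.3],list(get_state()["eef_rot"]))
f=grab_frame("top");s=grab_frame("scene")
for F in(f,s):
    for t in("keeper_end","keeper_hinge","pin_head"):
        r=pinpoint(F,t); print(t,[(w(F,k['point']).round(3).tolist(),round(k['confidence'],2)) for k in r[:1]])
A=cv2.resize(f["color"][150:220,230:350],(540,315)); B=cv2.resize(s["color"][160:240,290:370],(540,540))[0:280] if 0 else cv2.resize(s["color"][185:240,300:400],(500,275))
A=cv2.resize(A,(500,292)); cv2.imwrite("pics/k.png",np.vstack([A,B])[:,:,::-1]); print(get_state()["t"])
E
```

```text
t 27.6167 ee [ 0.6437 -0.0323  0.0769] w 46.86 gf 0.0 F [ 0.6 -0.7  0.3]
press True
t 29.625 ee [ 0.6444 -0.0318  0.1043] w 0.72 gf 2.849602763144503 F [0.8 1.1 5.4]
down False
t 31.7417 ee [ 0.6565 -0.1361  0.1512] w 0.46 gf 0.0 F [-0.8 -0.2  0.4]
push False
t 33.0833 ee [ 0.6456 -0.0418  0.15  ] w 0.57 gf 0.0 F [-0.7 -0.7  0.3]
False
False
False
final True
t 34.475 ee [ 0.6445 -0.0269  0.1122] w 0.16 gf 3.4603692685902843 F [-1.3  0.2  6.1]
keeper_end [([0.639, -0.012, 0.114], 0.76)]
keeper_hinge [([0.651, -0.074, 0.11], 0.76)]
pin_head [([0.643, -0.031, 0.043], 0.66)]
keeper_end [([0.648, -0.014, 0.108], 0.65)]
keeper_hinge [([0.65, -0.075, 0.11], 0.91)]
pin_head [([0.65, -0.037, 0.09], 0.46)]
36.4833
```

View pics/k.png

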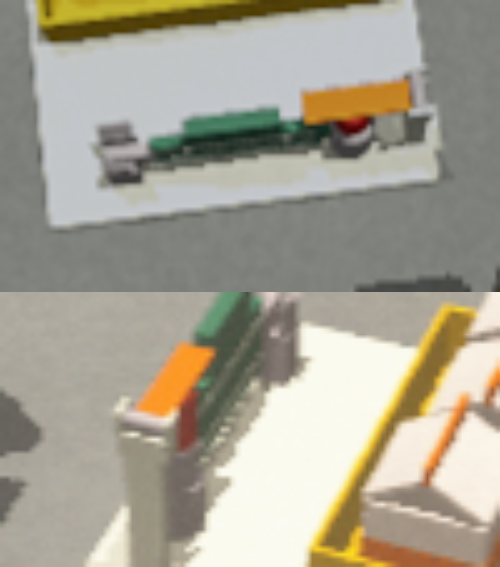

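The close-up shows the strap level over the red head at crop (355,100), the gate seated, and the tongue in the notch at crop (120,155). The contact heights agree: 0.104 m on the pin head and 0.112 m on the strap.

```bash
python3 -c "
from plant import *
print(hand_in())"
```

```text
the job is handed in; nothing more can be done
None
```

The job is handed in at about 36 s of the 72 s allowed: the gate is hung closed with its tongue in the notch, the pin is fully home, and the keeper strap is down over its head. The verdict was not shown to me.

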